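# Clamp a circuit board in the notched sliding board holder

## Robot

A 6-joint arm with a two-finger parallel gripper is mounted at the origin on the work surface. World frame = base frame: x ahead of the robot, y to its left, z up, the work surface at z = 0. Lengths are in m, angles in rad, forces in N, time in s.
With the tool pointing down it reaches from about 0.375 to 0.975 m from the base axis. Payload 3.8 kg.
Tool frame: the origin (TCP) lies at the very end of the fingers, on their centre line; the grasp point (between the pads) lies 19 mm behind it; z points along the fingers, y is the line along which they close (so a half turn about z gives the same grasp; the last joint's range is limited). The gripper opens to 88 mm and grips with 3 to 60 N. Pads are 18 mm wide; open, the fingers measure 123 mm over their backs; the gripper's body (75 mm by 187 mm) begins 45 mm behind the grasp point.
Start: joints at [-1.38, 0.264, 1.604, -0, 1.274, -0.037], TCP at [0.152, -0.658, 0.239] pointing down, gripper open.
Joint ranges: [-2.63, 2.63], [-0.94, 2.18], [0.31, 2.57], [-1.31, 4.45], [0, 2.66], [-2.55, 2.55]. Speed limits (rad/s): [2.57, 2.57, 3.14, 3.14, 3.14, 3.14].

## Interface

Orientations are given as a unit quaternion [w, x, y, z].
In Python, from workcell import bot gives the robot as it stands.
- The arm moves only by the tool play_rows, never from a script. Its argument "increments" is a list of rows, each a list of 3 entries, a list of its own where there are three numbers: the closure, from -1 (fully open) to 1 (shut), then the shift along the tool's x, y, z in units of 30 mm (1.0 is 30 mm), then the turn, a rotation vector about the tool's x, y, z in units of 5 degrees (1.0 is 5 degrees). In form: [[gripper, [x, y, z], [wx, wy, wz]], ...]. A call has 1 to 5 rows; each row shifts and turns the commanded pose from where the row before left it, along the tool's axes as they then stand; what a row does not reach is not made up. A row lasts 1/10 s, in which the tool goes at most 50 mm and 8.59 degrees, less where a joint would pass 70% of its speed; a pose out of reach is approached as far as the arm can. A call is refused whole if a number of a shift passes 1 or a number of a turn 1, either way. A call with a gripper value outside its range is refused whole. The fingers move at their own pace and stop on an object; "force" is the grip in N (left out, the last holds). Time passes only in rows, so rows that do not move let the fingers close. It gives the time, the measured TCP pose, the force, the opening and the grip force at its end, in the units of the state.
- bot.get_obs(): the state, without advancing time (a new reading comes with each control period).
- bot.capture(name): name is "scene" or "top" or "wrist"; returns the picture (420x560x3 uint8, red, green, blue); there is no depth.
- bot.calibration(name): a dict with "K" (3x3 intrinsics, pixels), "R" (3x3) and "t" (3): a world point X has camera coordinates R X + t; the wrist camera has in their place "hand_eye" (4x4, takes a point from camera to tool coordinates, whose origin is the TCP and whose axes are the flange's). Camera axes: x right, y down, z forward; pixel columns grow to the right and rows downward; lengths in m; the calibration is good to about 2 mm. A picture is of the moment at which its call begins: read the wrist's pose just before it. calibration takes no time and is no camera call.
- bot.finish_job(): hands the job in; it is judged then, once.
The state is a dict: "t": time; "q": joint angles; "dq": joint speeds; "joint_torque": joint torques, N m; "position": TCP position; "eef_rot": TCP orientation; "force": force on the tool from outside, world axes, zero at the start; "torque": the same for the moment, N m; "width": opening from 0.0 (shut) to 1.0 (fully open); "gripper_force": force on a finger pad.
Only numpy, scipy, OpenCV 4.12 (cv2) and the standard library are available. Lean on these libraries where they do the work, as an engineer would, in place of code of your own. Each camera call takes 0.05 s, during which the arm holds its last target. There are 200 camera calls.

## Task

Clamp the loose circuit board in the board holder: lift the release bar on the carriage and, holding it up, slide the carriage along until its sprung jaw has pushed the board fully home in the fixed jaw and the jaw's springs are pressed about 10 mm in, two thirds of their travel, without forcing the board. Then let go of the bar, so that its latch drops into the nearest notch and the board stays gripped between the jaws. Leave the other things on the bench where they are.

Things in the scene. Friction and masses are not known exactly. Their poses are not given: they have to be found in the camera images.
- holder: board holder, a fixed aluminium frame: two parallel rails 420 mm long, 138 mm wide over all, with a steel notched strip between them. Origin: on the table under the frame's middle. y axis: level, along the track, towards the fixed jaw at the +y end; z up. The board slides flat on the rails' tops, 45 mm above the table, between side lips 4 mm high and 130 mm apart
- slot (a point): mouth of the slot in the fixed jaw (the bar across the rails, top 64 mm above the table): mid-width, at rail-top height, at holder y = +142 mm. The slot is 7 mm high. The board's edge enters it and meets an adjusted stop inside, which cannot be seen, 4 to 36 mm beyond the mouth: it has to be felt. Axes as the holder's
- carriage (a joint): how far the carriage has slid, in m: 0 at the rear end, growing towards the fixed jaw, at most 0.165. With the latch lifted it slides with about 1 N of friction and some drag (8 N more at 0.1 m/s). It starts locked, the latch in a notch (1.6 mm of play). The notches are 7 mm apart; their places on the holder vary and are felt
- plate (a point): middle of the carriage's top, an aluminium plate across both rails, 152 mm wide, 62 mm long, 60 mm above the table, under the release bar. Axes as the holder's. Where the bar is let go over a tooth, the latch rides on the tooth and the jaw's springs drive the carriage back, by up to 8 mm, until the latch drops into the notch
- jaw: sprung jaw on the carriage's front: aluminium bar 130 mm wide, top 62 mm above the table, with a lip reaching 8 mm over the board's edge. Origin: in its pressing face, mid-width, at table height; axes as the holder's. Unpressed, it stands at holder y = -75 mm + carriage value. Its springs yield up to 15 mm: 2 N at first touch, 0.8 N more per mm, 14 N at the end, then solid
- release_bar (a joint): how far the release bar is lifted, in m: 0 down with the latch in a notch, 0.004 to 0.0095 with the latch on a tooth's bevelled top (it may start at the foot of one), clear of all teeth above 0.0095, upper stop at 0.016. Springs and weight pull it down with 5 to 8 N
- bar_mid (a point): middle of the release bar: level round steel bar, 12 mm thick, 96 mm long, across the track (along the holder's x) on two guide posts 64 mm apart, 58 mm behind the jaw's unpressed face. This point is on its axis, 100 mm above the table when down, 40 mm above the carriage's top. Axes as the holder's
- board: circuit board, 120 mm (x) by 110 mm (y) by 2.4 mm, about 0.16 kg, parts up to 22 mm tall in its middle and rear, only flat ones in front, lying loose on the rails between the jaws, short of the fixed jaw. Origin: centre of its underside; axes as the holder's when square. It must end gripped with over 2.5 N, also after the carriage has sprung back to a notch; over 13 N on its edge overstresses it
- screwdriver: bystander: screwdriver with a thick handle, 210 mm long, lying on the table along its x axis
- brush: bystander: flat brush, 170 mm long, lying along its x axis
- pliers: bystander: combination pliers, 165 mm long, 16 mm high, lying flat along its x axis
- spray_can: bystander: upright spray can, 58 mm across, 170 mm tall
- multimeter: bystander: hand-held meter lying on its back, 145 x 78 x 42 mm
- solder_reel: bystander: upright reel, 54 mm across, 38 mm tall
- parts_tray: bystander: open tray with four compartments, 120 x 160 x 30 mm
Mind the look-alikes: they are no part of the job. Leave any purple look-alike of the board alone.

How it is judged:
By the outcome, as a careful person would: the job done as asked, in the order asked, and still so for the second after the job is handed in, with the robot touching nothing.
It also fails if it takes over 51 s, if anything falls off the work surface, if the arm or the gripper's body presses on something with over 40 N, if the wrist force passes 120 N, or if a joint passes its speed limit or range.

## Working session

There is one attempt and no reset: what is moved stays moved. The work goes in short steps, Python scripts to look and compute and a tool call to move; the robot and the scene stay as the last step left them, time stands still between calls to the robot, and variables do not carry over. Pictures are saved under pics/ and viewed, at most 10 in all, crops included, and the job is handed in when it is done.

Besides the shell and the picture viewer there is one more tool, called after "Request:" by a JSON object that holds its "op" and its "data". play_rows: Moves the arm, as the interface text tells. Its arguments: {"type":"object","properties":{"increments":{"type":"array","items":{"type":"array"}},"force":{"type":"number"}},"required":["increments"]}

```bash
mkdir -p pics; ls; python3 - <<'E'
from workcell import bot
import cv2
o=bot.get_obs();print(o)
for n in("scene","top"):
    c=bot.calibration(n);print(n,c)
    cv2.imwrite(f"pics/{n}0.png",bot.capture(n)[:,:,::-1])
print(bot.calibration("wrist"))
E
```

```text
pics
{'t': 0.0, 'q': array([-1.37988407e+00,  2.64713315e-01,  1.60535099e+00, -3.68993803e-05,
        1.27370265e+00, -3.68845971e-02]), 'dq': array([ 1.50213689e-04,  7.60792550e-04, -1.06135057e-03,  1.45991688e-03,
       -6.97919906e-05, -7.96105718e-04]), 'joint_torque': array([ 5.15612337e-04, -5.02105272e+01, -3.56872845e+01,  7.28087733e-02,
        2.95183039e-02, -1.76171097e-04]), 'position': array([ 0.15229955, -0.65687194,  0.23742728]), 'eef_rot': array([-1.08256770e-03,  9.93519380e-01,  1.13657642e-01, -1.01225891e-04]), 'force': array([-0.01230373,  0.25004182,  0.31842679]), 'torque': array([-0.01376331,  0.0253337 , -0.07388962]), 'gripper_force': 0.0, 'width': 0.9986970101650567}
scene {'K': array([[400.55325579,   0.        , 287.19133954],
       [  0.        , 400.55325579, 211.01847841],
       [  0.        ,   0.        ,   1.        ]]), 'R': array([[ 0.43697589,  0.89940881,  0.01076402],
       [ 0.7666446 , -0.36616046, -0.52743017],
       [-0.47043398,  0.23872645, -0.84953019]]), 't': array([-0.28535248, -0.37175204,  1.49107603])}
top {'K': array([[
[... 162 characters left out ...]
.02690785, -0.99962755,  0.00455295],
       [-0.996892  ,  0.0264963 , -0.07419093],
       [ 0.07404266, -0.00653512, -0.99723366]]), 't': array([0.0482279 , 0.55403458, 1.13073956])}
{'K': array([[298.12664474,   0.        , 282.16323032],
       [  0.        , 298.12664474, 206.81210523],
       [  0.        ,   0.        ,   1.        ]]), 'hand_eye': array([[ 5.59315987e-04, -9.59239935e-01, -2.82592347e-01,
         7.35491091e-02],
       [ 9.99997979e-01, -9.21431018e-06,  2.01050593e-03,
         6.38783492e-04],
       [-1.93116147e-03, -2.82592901e-01,  9.59237991e-01,
        -1.47577918e-01],
       [ 0.00000000e+00,  0.00000000e+00,  0.00000000e+00,
         1.00000000e+00]])}
```

View pics/top0.png

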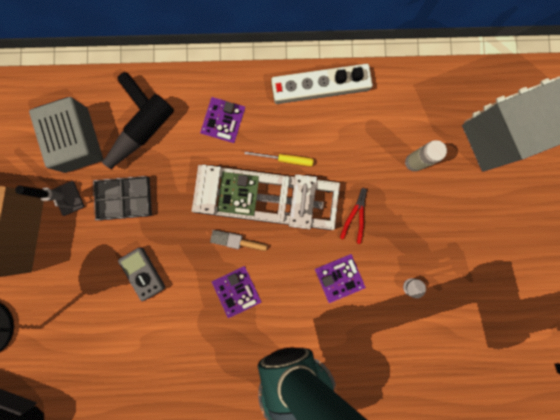

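View pics/scene0.png

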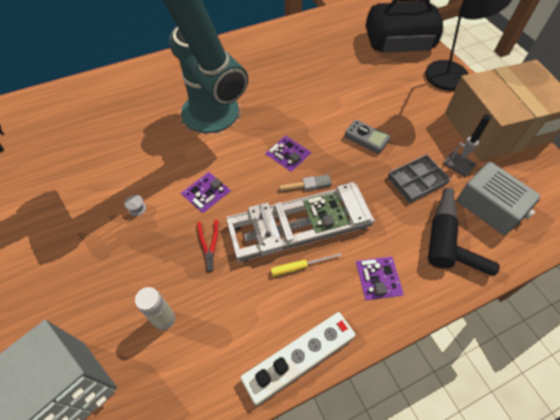

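The top view shows the holder at about columns 193–340, rows 165–228, with the fixed jaw on the left (world +y), the green board at about (238,193) and the carriage and bar at about (303,200). Next I'll zoom in to pick out its corners.

```bash
python3 - <<'E'
import cv2
a=cv2.imread("pics/top0.png")[155:240,185:350]
a=cv2.resize(a,None,fx=4.8,fy=4.8,interpolation=cv2.INTER_CUBIC)
cv2.imwrite("pics/c1.png",a)
E
```

```text
(no output)
```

View pics/c1.png

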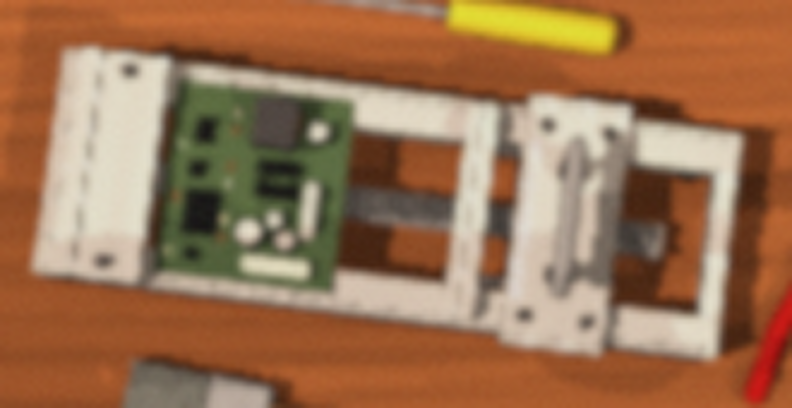

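```bash
cat > h.py <<'E'
import numpy as np
from workcell import bot
def ray(n,u,v,z):
    c=bot.calibration(n);d=c["R"].T@np.linalg.solve(c["K"],[u,v,1]);o=-c["R"].T@c["t"]
    return o+d*(z-o[2])/d[2]
E
python3 - <<'E'
from h import *
for nm,z,ps in [("bar",.1,[(575,143),(560,292)]),("plate",.06,[(530,95),(635,103),(605,355),(500,342)]),("rear",.045,[(743,130),(718,355)]),
 ("fix",.064,[(68,48),(175,58),(145,285),(35,272)]),("jaw",.062,[(475,100),(497,103),(472,318),(447,313)]),("board",.0474,[(180,82),(355,98),(335,290),(160,272)])]:
    P=np.array([ray("top",185+u/4.8,155+v/4.8,z) for u,v in ps])
    print(nm,P.round(4)[:,:2].tolist(),P.mean(0).round(4),[round(float(np.linalg.norm(P[i]-P[i-1])),4) for i in range(len(P))])
    d=P[0]-P[-1]; print("  ang x-axis",np.degrees(np.arctan2(d[1],d[0])))
E
```

```text
bar [[0.609, -0.0354], [0.5219, -0.0239]] [ 0.5655 -0.0297  0.1   ] [0.0878, 0.0878]
  ang x-axis -7.516630246296965
plate [[0.6444, -0.0118], [0.6378, -0.0756], [0.4852, -0.0523], [0.4947, 0.0107]] [ 0.5655 -0.0322  0.06  ] [0.1514, 0.0641, 0.1544, 0.0637]
  ang x-axis -8.567291110447098
rear [[0.6215, -0.1432], [0.4835, -0.1226]] [ 0.5525 -0.1329  0.045 ] [0.1395, 0.1395]
  ang x-axis -8.486523246007074
fix [[0.6799, 0.268], [0.672, 0.2032], [0.5346, 0.2233], [0.5441, 0.2893]] [0.6076 0.2459 0.064 ] [0.1374, 0.0653, 0.1389, 0.0667]
  ang x-axis -8.93652607214639
jaw [[0.6419, 0.0218], [0.6397, 0.0085], [0.5095, 0.0272], [0.5129, 0.0422]] [0.576  0.0249 0.062 ] [0.1305, 0.0135, 0.1315, 0.0154]
  ang x-axis -9.001269983293268
board [[0.6601, 0.2028], [0.6473, 0.0953], [0.5294, 0.1102], [0.5432, 0.2168]] [0.595  0.1563 0.0474] [0.1177, 0.1082, 0.1189, 0.1075]
  ang x-axis -6.850310699691737
```

The zoomed crop shows the bar from about (575,143) to (560,292), the plate at (500–635, 95–355) and the sprung jaw at (450–495, 100–315). The measured sizes match the spec: plate 152 × 63 mm, rear rail 139 mm, jaw 131 mm. That puts the holder yaw near -8.4° and the bar near (0.566, -0.030, 0.100). I'll move above the bar and check with the wrist camera.

Request:
{"op": "play_rows", "data": {"increments": [[-1,[0.87,-0.83,0],[0,0,0.86]],[-1,[0.8,-0.89,0],[0,0,0.86]],[-1,[0.73,-0.95,0],[0,0,0.86]],[-1,[0.66,-1,0],[0,0,0.86]],[-1,[0.56,-1,0],[0,0,0.86]]]}}

```text
t: 0.6
position: [0.2506, -0.5068, 0.2381]
eef_rot: [-0.001, 0.997, -0.075, -0.0]
force: [1.2, -0.2, 0.1]
width: 1.001
gripper_force: 0.0
```

Request:
{"op": "play_rows", "data": {"increments": [[-1,[0.46,-1,0],[0,0,0]],[-1,[0.46,-1,0],[0,0,0]],[-1,[0.46,-1,0],[0,0,0]],[-1,[0.46,-1,0],[0,0,0]],[-1,[0.46,-1,0],[0,0,0]]]}}

```text
t: 1.1
position: [0.3407, -0.3688, 0.2383]
eef_rot: [-0.0, 0.997, -0.074, -0.0]
force: [-0.2, -0.0, -0.2]
width: 1.001
gripper_force: 0.0
```

Request:
{"op": "play_rows", "data": {"increments": [[-1,[0.46,-1,0],[0,0,0]],[-1,[0.46,-1,0],[0,0,0]],[-1,[0.46,-1,0],[0,0,0]],[-1,[0.46,-1,0],[0,0,0]],[-1,[0.46,-1,0],[0,0,0]]]}}

```text
t: 1.6
position: [0.431, -0.2306, 0.2383]
eef_rot: [-0.0, 0.997, -0.074, -0.0]
force: [0.6, 0.5, 0.9]
width: 1.002
gripper_force: 0.0
```

Request:
{"op": "play_rows", "data": {"increments": [[-1,[0.47,-1,0.1],[0,0,0]],[-1,[0.47,-1,0.2],[0,0,0]],[-1,[0.47,-1,0.2],[0,0,0]],[-1,[0.47,-1,0.2],[0,0,0]],[-1,[0.47,-1,0.2],[0,0,0]]]}}

```text
t: 2.1
position: [0.5227, -0.0926, 0.2111]
eef_rot: [-0.0, 0.997, -0.074, -0.0]
force: [-0.1, 0.2, 0.4]
width: 1.005
gripper_force: 0.0
```

Request:
{"op": "play_rows", "data": {"increments": [[-1,[0.47,-1,0.2],[0,0,0]],[-1,[0.2,-0.6,0.1],[0,0,0]],[-1,[0,0,0],[0,0,0]],[-1,[0,0,0],[0,0,0]]]}}

```text
t: 2.5
position: [0.549, -0.0494, 0.2021]
eef_rot: [0.0, 0.997, -0.073, -0.001]
force: [-0.5, 0.2, 0.3]
width: 1.002
gripper_force: 0.0
```

```bash
python3 - <<'E'
from h import *
import cv2
o=bot.get_obs();print(o["position"],o["eef_rot"],o["force"])
cv2.imwrite("pics/w1.png",bot.capture("wrist")[:,:,::-1])
E
```

```text
[ 0.54895344 -0.04935247  0.20212895] [ 1.98522868e-04  9.97330125e-01 -7.30208866e-02 -7.29303167e-04] [-0.53086677  0.21480275  0.2904996 ]
```

View pics/w1.png

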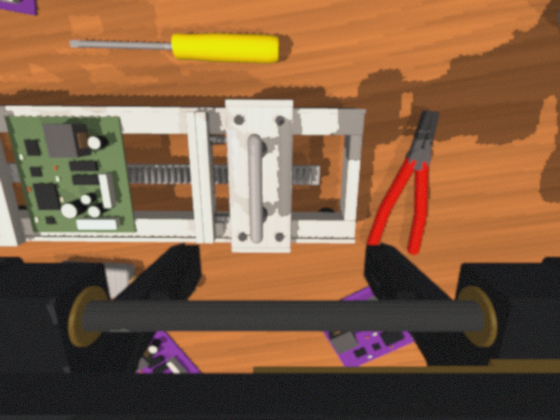

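The wrist view shows the bar from (255,135) to (257,243), the plate at (226–292, 101–251), the jaw at (190–212, 107–243) and the board's rear edge at about (120,117)–(135,232).

```bash
cat >> h.py <<'E'
from scipy.spatial.transform import Rotation as Ro
def wray(o,u,v,z):
    c=bot.calibration("wrist");H=c["hand_eye"];q=o["eef_rot"];R=Ro.from_quat([q[1],q[2],q[3],q[0]]).as_matrix()
    d=R@H[:3,:3]@np.linalg.solve(c["K"],[u,v,1]);p=R@H[:3,3]+o["position"]
    return p+d*(z-p[2])/d[2]
E
python3 - <<'E'
from h import *
o=bot.get_obs()
q=o["eef_rot"];R=Ro.from_quat([q[1],q[2],q[3],q[0]]).as_matrix()
for nm,z,ps in [("bar",.1,[(255,135),(257,243)]),("plate",.06,[(226,101),(292,101),(291,251),(232,251)]),("rails",.045,[(365,110),(355,242)]),("jaw",.062,[(190,107),(210,107),(215,242),(195,242)]),("boardrear",.0474,[(120,117),(135,232)]),("boardfront",.0474,[(7,117),(36,232)]),("fixfront",.064,[(0,150),(18,243)])]:
    P=np.array([wray(o,u,v,z) for u,v in ps]);d=P[0]-P[-1]
    print(nm,P[:,:2].round(4).tolist(),P.mean(0).round(4),np.degrees(np.arctan2(d[1],d[0])).round(2),np.linalg.norm(d).round(4),"tool mm",(1000*R.T@(P.mean(0)-o["position"])).round(1))
E
```

```text
bar [[0.6127, -0.0378], [0.5185, -0.0232]] [ 0.5656 -0.0305  0.1   ] -8.79 0.0953 tool mm [ 13.7 -21.7 102.4]
plate [[0.645, -0.013], [0.6362, -0.0729], [0.4876, -0.0513], [0.4968, 0.0106]] [ 0.5664 -0.0317  0.06  ] -9.03 0.15 tool mm [ 14.7 -20.7 142.4]
rails [[0.6183, -0.1427], [0.481, -0.1223]] [ 0.5497 -0.1325  0.045 ] -8.47 0.1388 tool mm [ 13.   81.5 157.5]
jaw [[0.6446, 0.0203], [0.6419, 0.0022], [0.5103, 0.0256], [0.5134, 0.0462]] [0.5776 0.0236 0.062 ] -11.17 0.1337 tool mm [ 17.6 -77.  140.4]
boardrear [[0.6467, 0.0937], [0.5289, 0.1133]] [0.5878 0.1035 0.0474] -9.41 0.1193 tool mm [  16.  -157.5  154.9]
boardfront [[0.6626, 0.202], [0.5447, 0.2192]] [0.6037 0.2106 0.0474] -8.27 0.1192 tool mm [  16.  -265.8  154.9]
fixfront [[0.633, 0.2062], [0.54, 0.2268]] [0.5865 0.2165 0.064 ] -12.49 0.0952 tool mm [  -1.8 -269.1  138.3]
```

Request:
{"op": "play_rows", "data": {"increments": [[-1,[0.46,-0.72,0.3],[0,0,0]],[-1,[0,0,0.9],[0,0,0]],[-1,[0,0,0.9],[0,0,0]],[-1,[0,0,0.9],[0,0,0]],[-1,[0,0,0.7],[0,0,0]]]}}

```text
t: 3.05
position: [0.5652, -0.0314, 0.0904]
eef_rot: [0.0, 0.997, -0.074, -0.001]
force: [-0.5, -0.3, 0.0]
width: 1.001
gripper_force: 0.0
```

Request:
{"op": "play_rows", "data": {"increments": [[-1,[0,0,0.3],[0,0,0]],[-1,[0,0,0],[0,0,0]],[-1,[0,0,0],[0,0,0]]]}}

```text
t: 3.35
position: [0.5669, -0.0308, 0.0837]
eef_rot: [0.0, 0.997, -0.074, 0.001]
force: [-0.5, -0.5, 0.5]
width: 1.005
gripper_force: 0.0
```

Request:
{"op": "play_rows", "data": {"increments": [[0.6,[0,0,0],[0,0,0]],[0.7,[0,0,0],[0,0,0]],[0.8,[0,0,0],[0,0,0]],[0.9,[0,0,0],[0,0,0]],[1,[0,0,0],[0,0,0]]], "force": 15}}

```text
t: 3.85
position: [0.5664, -0.0301, 0.0829]
eef_rot: [0.0, 0.997, -0.074, 0.0]
force: [0.0, 0.4, -0.1]
width: 0.568
gripper_force: 0.0
```

Request:
{"op": "play_rows", "data": {"increments": [[1,[0,0,0],[0,0,0]],[1,[0,0,0],[0,0,0]],[1,[0,0,0],[0,0,0]],[1,[0,0,0],[0,0,0]],[1,[0,0,0],[0,0,0]]], "force": 15}}

```text
t: 4.35
position: [0.5663, -0.0298, 0.0827]
eef_rot: [-0.0, 0.997, -0.074, -0.0]
force: [-0.4, 0.8, -0.3]
width: 0.126
gripper_force: 15.0
```

Request:
{"op": "play_rows", "data": {"increments": [[1,[0,0,0],[0,0,0]],[1,[0,0,0],[0,0,0]],[1,[0,0,0],[0,0,0]]], "force": 15}}

```text
t: 4.65
position: [0.5663, -0.0301, 0.0826]
eef_rot: [-0.0, 0.997, -0.074, -0.0]
force: [0.8, 1.3, -1.0]
width: 0.123
gripper_force: 15.0
```

Request:
{"op": "play_rows", "data": {"increments": [[1,[0,0,0],[0,0,0]],[1,[0,0,-0.1],[0,0,0]],[1,[0,0,-0.15],[0,0,0]],[1,[0,0,-0.18],[0,0,0]],[1,[0,0,0],[0,0,0]]], "force": 30}}

```text
t: 5.15
position: [0.5662, -0.0301, 0.0961]
eef_rot: [0.0, 0.997, -0.074, -0.0]
force: [1.7, 0.8, -5.4]
width: 0.115
gripper_force: 30.1
```

Request:
{"op": "play_rows", "data": {"increments": [[1,[0,0,0],[0,0,0]],[1,[0,0,0],[0,0,0]]]}}

```text
t: 5.35
position: [0.5662, -0.0302, 0.0954]
eef_rot: [0.0, 0.997, -0.074, -0.0]
force: [2.5, 0.9, -6.3]
width: 0.119
gripper_force: 30.1
```

Request:
{"op": "play_rows", "data": {"increments": [[1,[0,-0.1,0],[0,0,0]],[1,[0,-0.2,0],[0,0,0]],[1,[0,-0.2,0],[0,0,0]],[1,[0,-0.2,0],[0,0,0]],[1,[0,-0.2,0],[0,0,0]]]}}

```text
t: 5.85
position: [0.5701, -0.0046, 0.0954]
eef_rot: [0.001, 0.997, -0.073, -0.0]
force: [1.5, -5.8, -6.3]
width: 0.125
gripper_force: 30.1
```

Request:
{"op": "play_rows", "data": {"increments": [[1,[0,-0.2,0],[0,0,0]],[1,[0,-0.2,0],[0,0,0]],[1,[0,-0.2,0],[0,0,0]],[1,[0,-0.2,0],[0,0,0]],[1,[0,-0.1,0],[0,0,0]]]}}

```text
t: 6.35
position: [0.5744, 0.0228, 0.0955]
eef_rot: [0.001, 0.997, -0.073, 0.0]
force: [2.9, -3.6, -7.1]
width: 0.12
gripper_force: 30.1
```

Request:
{"op": "play_rows", "data": {"increments": [[1,[0,-0.1,0],[0,0,0]],[1,[0,-0.1,0],[0,0,0]],[1,[0,-0.1,0],[0,0,0]],[1,[0,-0.1,0],[0,0,0]],[1,[0,-0.1,0],[0,0,0]]]}}

```text
t: 6.85
position: [0.5767, 0.0382, 0.0957]
eef_rot: [0.0, 0.997, -0.074, 0.0]
force: [3.6, -3.3, -6.5]
width: 0.119
gripper_force: 30.1
```

```bash
python3 - <<'E'
from h import *
import cv2
o=bot.get_obs();print(o["position"],o["force"])
w=bot.capture("wrist")[:,:,::-1]; s=bot.capture("top")[:,:,::-1][150:240,180:350]
cv2.imwrite("pics/w2.png",w)
E
```

```text
[0.57672338 0.03815486 0.09573294] [ 3.55844312 -3.33643171 -6.49467275]
```

View pics/w2.png

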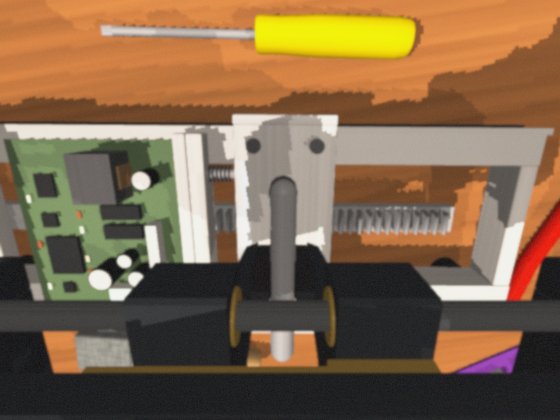

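The bar is held and lifted, and the jaw's lip (about column 175) is just reaching the board's rear edge. I'll push on slowly and feel for the stop.

Request:
{"op": "play_rows", "data": {"increments": [[1,[0.02,-0.08,0],[0,0,0]],[1,[0,-0.08,0],[0,0,0]],[1,[0,-0.08,0],[0,0,0]],[1,[0,-0.05,0],[0,0,0]],[1,[0,-0.05,0],[0,0,0]]]}}

```text
t: 7.45
position: [0.5783, 0.0483, 0.0955]
eef_rot: [-0.0, 0.997, -0.074, -0.0]
force: [1.6, -2.8, -5.9]
width: 0.121
gripper_force: 30.1
```

Request:
{"op": "play_rows", "data": {"increments": [[1,[0,-0.05,0],[0,0,0]],[1,[0,-0.05,0],[0,0,0]],[1,[0,-0.05,0],[0,0,0]],[1,[0,-0.05,0],[0,0,0]],[1,[0,-0.05,0],[0,0,0]]]}}

```text
t: 7.95
position: [0.5795, 0.0556, 0.0955]
eef_rot: [0.0, 0.997, -0.074, -0.0]
force: [2.0, -2.5, -6.2]
width: 0.122
gripper_force: 30.1
```

Request:
{"op": "play_rows", "data": {"increments": [[1,[0.01,-0.05,0],[0,0,0]],[1,[0,-0.05,0],[0,0,0]],[1,[0,-0.05,0],[0,0,0]],[1,[0,-0.05,0],[0,0,0]],[1,[0,-0.05,0],[0,0,0]]]}}

```text
t: 8.45
position: [0.5807, 0.0631, 0.0955]
eef_rot: [0.0, 0.997, -0.074, -0.0]
force: [0.1, -4.2, -6.2]
width: 0.115
gripper_force: 30.1
```

Request:
{"op": "play_rows", "data": {"increments": [[1,[0,-0.03,0],[0,0,0]],[1,[0,-0.03,0],[0,0,0]],[1,[0,-0.03,0],[0,0,0]]]}}

```text
t: 8.75
position: [0.5811, 0.0658, 0.0955]
eef_rot: [-0.0, 0.997, -0.074, -0.0]
force: [0.2, -2.1, -5.9]
width: 0.118
gripper_force: 30.1
```

Request:
{"op": "play_rows", "data": {"increments": [[1,[0,-0.04,0],[0,0,0]],[1,[0,-0.04,0],[0,0,0]],[1,[0,-0.04,0],[0,0,0]],[1,[0,-0.04,0],[0,0,0]],[1,[0,-0.04,0],[0,0,0]]]}}

```text
t: 9.25
position: [0.582, 0.0714, 0.0954]
eef_rot: [0.0, 0.997, -0.074, -0.0]
force: [-0.7, -4.6, -6.5]
width: 0.117
gripper_force: 30.1
```

Request:
{"op": "play_rows", "data": {"increments": [[1,[0,-0.04,0],[0,0,0]],[1,[0,-0.04,0],[0,0,0]],[1,[0,-0.04,0],[0,0,0]]]}}

```text
t: 9.55
position: [0.5825, 0.0744, 0.0954]
eef_rot: [0.001, 0.997, -0.074, -0.0]
force: [-1.6, -6.7, -4.8]
width: 0.122
gripper_force: 30.1
```

Request:
{"op": "play_rows", "data": {"increments": [[1,[0,-0.04,0],[0,0,0]],[1,[0,-0.04,0],[0,0,0]],[1,[0,-0.02,0],[0,0,0]]]}}

```text
t: 9.85
position: [0.5829, 0.0768, 0.0954]
eef_rot: [0.001, 0.997, -0.073, -0.0]
force: [-2.8, -8.1, -5.3]
width: 0.122
gripper_force: 30.1
```

Request:
{"op": "play_rows", "data": {"increments": [[1,[0,0,0],[0,0,0]],[1,[0,0,0],[0,0,0]]]}}

```text
t: 10.05
position: [0.5829, 0.0769, 0.0953]
eef_rot: [0.001, 0.997, -0.073, -0.0]
force: [-0.8, -7.3, -6.1]
width: 0.116
gripper_force: 30.1
```

```bash
python3 - <<'E'
from h import *
import cv2
o=bot.get_obs();print(o["position"],o["force"])
w=bot.capture("wrist")[:,:,::-1]
cv2.imwrite("pics/w3.png",w); print(bot.get_obs()["force"])
E
```

```text
[0.58287458 0.07686315 0.09533405] [-0.79860526 -7.32313327 -6.10643934]
[-2.64813473 -6.8450022  -6.08770292]
```

View pics/w3.png

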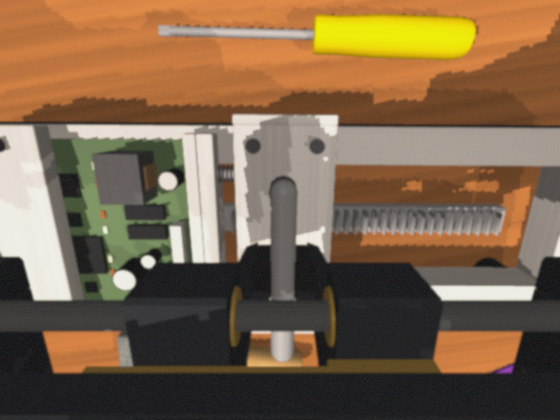

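The jaw's front edge has shifted back relative to the plate, from column 174 to 185 at about 1.65 px/mm. That is about 6.4 mm of compression, which agrees with the force (about 7 N) and the contact position I felt. About 3.8 mm to go.

Request:
{"op": "play_rows", "data": {"increments": [[1,[0,-0.04,0],[0,0,0]],[1,[0,-0.04,0],[0,0,0]],[1,[0,-0.04,0],[0,0,0]],[1,[0,0,0],[0,0,0]],[1,[0,0,0],[0,0,0]]]}}

```text
t: 10.6
position: [0.5833, 0.0798, 0.0952]
eef_rot: [0.002, 0.997, -0.073, -0.001]
force: [-1.2, -9.3, -6.0]
width: 0.119
gripper_force: 30.1
```

```bash
python3 - <<'E'
from h import *
import cv2
F=[]
for i in range(4):
    o=bot.get_obs();F.append(o["force"]);w=bot.capture("wrist")
print(o["position"],np.mean(F,0))
g=cv2.imread("pics/w3.png",0)
for n,im in(("w3",g),("now",cv2.cvtColor(w,cv2.COLOR_RGB2GRAY))):
    print(n,im[235:250,170:245].mean(0).astype(int).tolist())
E
```

```text
[0.58326503 0.07975755 0.09526421] [-1.22126849 -9.27218854 -6.32381294]
w3 [149, 195, 225, 233, 235, 235, 235, 235, 235, 234, 229, 209, 165, 121, 98, 86, 79, 72, 69, 81, 125, 186, 224, 234, 235, 234, 234, 234, 235, 235, 233, 227, 213, 210, 223, 233, 234, 232, 229, 227, 225, 223, 222, 221, 220, 218, 212, 190, 148, 105, 85, 82, 86, 90, 87, 81, 76, 74, 74, 75, 74, 74, 74, 73, 76, 85, 121, 178, 217, 227, 229, 230, 231, 231, 226]
now [84, 87, 96, 111, 140, 187, 221, 232, 235, 235, 235, 235, 235, 235, 232, 218, 177, 130, 101, 88, 79, 73, 68, 73, 107, 165, 215, 232, 235, 235, 234, 235, 235, 235, 234, 229, 214, 198, 205, 220, 224, 225, 225, 224, 224, 223, 222, 221, 220, 219, 216, 200, 163, 117, 90, 85, 88, 86, 82, 78, 75, 75, 75, 75, 75, 86, 125, 180, 218, 227, 228, 229, 231, 230, 224]
```

Request:
{"op": "play_rows", "data": {"increments": [[1,[0,-0.04,0],[0,0,0]],[1,[0,0,0],[0,0,0]],[1,[0,0,0],[0,0,0]]]}}

```text
t: 11.1
position: [0.5834, 0.0807, 0.0952]
eef_rot: [0.002, 0.997, -0.073, -0.001]
force: [-0.7, -10.1, -6.9]
width: 0.116
gripper_force: 30.1
```

```bash
python3 - <<'E'
from h import *
F=[]
for i in range(4):
    o=bot.get_obs();F.append(o["force"]);w=bot.capture("wrist")
print(o["position"],np.mean(F,0))
E
```

```text
[0.58342918 0.08070669 0.09525022] [ -1.2240224  -10.28468138  -6.02178958]
```

Request:
{"op": "play_rows", "data": {"increments": [[-1,[0,0,0],[0,0,0]],[-1,[0,0,0],[0,0,0]],[-1,[0,0,0],[0,0,0]],[-1,[0,0,0],[0,0,0]],[-1,[0,0,0],[0,0,0]]]}}

```text
t: 11.8
position: [0.5855, 0.0837, 0.0971]
eef_rot: [-0.001, 0.997, -0.074, 0.002]
force: [0.3, 0.8, 0.5]
width: 0.548
gripper_force: 0.0
```

Request:
{"op": "play_rows", "data": {"increments": [[-1,[0,0,0],[0,0,0]],[-1,[0,0,0],[0,0,0]],[-1,[0,0,0],[0,0,0]],[-1,[0,0,-0.5],[0,0,0]],[-1,[0,0,-0.8],[0,0,0]]]}}

```text
t: 12.3
position: [0.5824, 0.0827, 0.1338]
eef_rot: [0.0, 0.997, -0.074, -0.002]
force: [0.2, -0.4, 0.5]
width: 0.991
gripper_force: 0.0
```

Request:
{"op": "play_rows", "data": {"increments": [[-1,[0,0,-1],[0,0,0]],[-1,[0,0,-1],[0,0,0]],[-1,[0,0,-0.7],[0,0,0]],[-1,[0,0,0],[0,0,0]],[-1,[0,0,0],[0,0,0]]]}}

```text
t: 12.8
position: [0.5842, 0.0828, 0.2164]
eef_rot: [-0.0, 0.997, -0.074, 0.001]
force: [-0.0, -0.5, 0.3]
width: 1.0
gripper_force: 0.0
```

```bash
python3 - <<'E'
from h import *
import cv2
o=bot.get_obs();print(o["position"],o["force"],o["width"],o["eef_rot"])
cv2.imwrite("pics/w4.png",bot.capture("wrist")[:,:,::-1])
E
```

```text
[0.5842215  0.08282219 0.21638443] [-0.02062807 -0.49104533  0.33026043] 0.9999796538102601 [-1.55238136e-04  9.97282287e-01 -7.36707607e-02  7.96905665e-04]
```

View pics/w4.png

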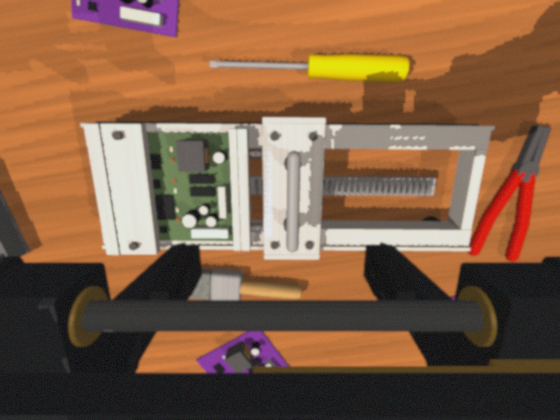

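The board sits between the jaws with its front under the fixed jaw. The bar runs (292,155)–(292,248), the jaw is at columns 230–248 and the plate at 263–325. I'll work out the remaining compression and whether the bar is down.

```bash
python3 - <<'E'
from h import *
import cv2
o=bot.get_obs();y=np.array([.148,.989,0])
for nm,z,ps in [("bar",.1,[(293,153),(292,250)]),("bar if .104",.104,[(293,153),(292,250)]),("plate",.06,[(263,119),(325,119),(319,259),(264,259)])]:
    P=np.array([wray(o,u,v,z) for u,v in ps]);print(nm,P.mean(0).round(4),np.linalg.norm(P[0]-P[-1]).round(4),"along",(P@y).round(4))
g=cv2.imread("pics/w4.png",0);r1=cv2.imread("pics/w1.png",0)
p=lambda im,r,a,b,z,oo:[(i+a,int(v)) for i,v in enumerate(im[r:r+8,a:b].mean(0))]
print(p(g,160,222,270,0,0));print(p(r1,150,182,236,0,0))
w=cv2.imread("pics/w4.png")[105:270,80:340]
cv2.imwrite("pics/c4.png",cv2.resize(w,None,fx=3,fy=3,interpolation=cv2.INTER_CUBIC))
E
```

```text
bar [0.5812 0.0726 0.1   ] 0.0921 along [0.1579 0.1578]
bar if .104 [0.5823 0.0726 0.104 ] 0.0907 along [0.1581 0.1579]
plate [0.5805 0.0711 0.06  ] 0.1498 along [0.186  0.1256 0.126  0.1873]
[(222, 140), (223, 122), (224, 107), (225, 102), (226, 103), (227, 105), (228, 115), (229, 145), (230, 188), (231, 217), (232, 223), (233, 223), (234, 224), (235, 223), (236, 216), (237, 206), (238, 206), (239, 219), (240, 225), (241, 226), (242, 225), (243, 224), (244, 222), (245, 220), (246, 209), (247, 175), (248, 123), (249, 83), (250, 72), (251, 69), (252, 68), (253, 69), (254, 68), (255, 68), (256, 69), (257, 68), (258, 68), (259, 69), (260, 72), (261, 93), (262, 138), (263, 182), (264, 207), (265, 213), (266, 216), (267, 221), (268, 223), (269, 226)]
[(182, 110), (183, 111), (184, 112), (185, 114), (186, 116), (187, 119), (188, 144), (189, 188), (190, 221), (191, 228), (192, 229), (193, 229), (194, 230), (195, 227), (196, 220), (197, 212), (198, 218), (199, 227), (200, 231), (201, 231), (202, 231), (203, 230), (204, 228), (205, 227), (206, 221), (207, 197), (208, 148), (209, 110), (210, 95), (211, 89), (212, 92), (213, 103), (214, 110), (215, 112), (216, 111), (217, 110), (218, 110), (219, 112), (220, 113), (221, 113), (222, 112), (223, 111), (224, 112), (225, 117), (226, 134), (227, 171), (228, 204), (229, 216), (230, 219), (231, 222), (232, 225), (233, 227), (234, 229), (235, 231)]
```

View pics/c4.png

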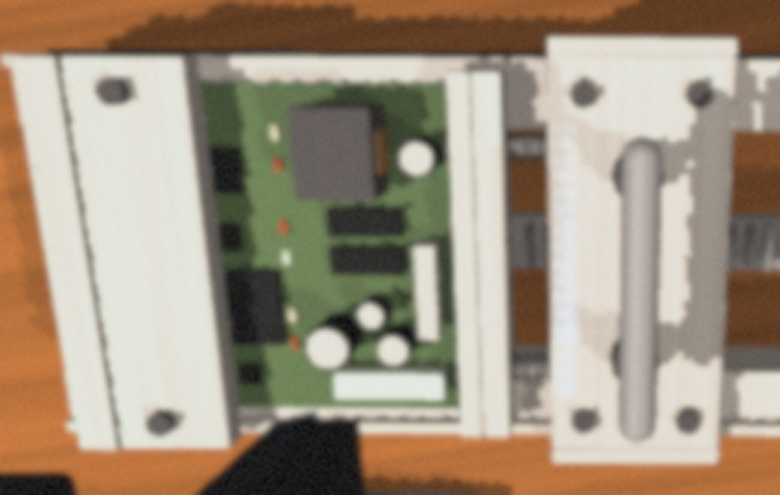

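```bash
python3 -c "
from workcell import bot
print(bot.finish_job())"
```

```text
the job is handed in; nothing more can be done
None
```

The board is pushed home and clamped, and I've handed the job in. I released the bar at about 10 mm of spring press; the carriage sprang back 7–8 mm and the latch appears to be in a notch. From the last picture, 2.5–3.7 mm of press remains, about 4–5 N of grip, and the arm touched nothing else.

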